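Clip a degreased bracket and hold it over the dip tank

TASK

The bracket with the narrow top tab, standing in the wooden rack, is freshly degreased, so keep the gripper off it: squeeze the lever of the spring clip to take the clip off its stand, set the open jaw over the bracket's top tab and let it close there. Then take the clip by its upright stem alone, carry the bracket over the row of paint tins without knocking anything, and stop with it hanging upright about a finger's breadth (1 to 3 cm) above the mouth of the narrow dip tank, centred, its width lined up with the long way of the mouth, touching nothing. Finish while still holding it there; do not lower it in or let go, and leave everything else where it is.

Things in the scene. Friction and masses are not known exactly. Their poses are not given: they have to be found in the camera images.
- clip: steel spring clip, upright, 100 g, jaws 36 wide (y). Origin: its seat, under the roof that rests on the top edge of what is clipped. z up, x = direction in which jaw and lever move. Fixed jaw on the -x side (x -8 to -3), moving jaw on the +x side (face at x = 3 when closed on 6 mm), both down to z = -24. Starts clipped on the stand's strip, seat on its top edge
- clip_stem (a point): on the axis of the clip's black stem, 76 above the seat. The stem is 12 (x) by 20 (y), rises from the roof to 94 above the seat, centred over the seat; above 58 it is free of the lever. Gripped by the stem alone, the jaw stays shut on its item
- clip_lever (a point): on the stem's axis, 48 above the seat, where stem and lever are squeezed. Lever: dark steel, 24 wide (y), 5 thick, +x of the stem, hinged at x = 9, 16 above the seat; clip closed, it leans out to its top at x = 25, 58 above the seat; squeezed to its stop it stands upright: stem and lever then span x = -6 to 11.5. Squeezing them together opens the jaw and also holds the clip
- clip_jaw (a joint): the clip's moving jaw and lever, rad: 0 closed on a 6 mm item, 0.36 lever fully squeezed to its stop (jaw gap then 12 mm at the seat and 20 mm at the jaw ends, all of the widening on the +x side), -0.08 shut on nothing. Spring: about 9 N at the jaw; 9 N at the lever to start opening, 14 N to reach the stop.
- stand_top (a point): middle of the top edge of the aluminium strip (6 thick in x, 60 wide in y, top 90 above the bench) on the clip's fixed wooden stand (base 80 x 90 x 16)
- rack: fixed wooden rack, 130 x 130, 30 high, with two parallel slots 70 apart (at x = -35 and x = +35), each 8 wide (x) and 98 long (y), slot floor 8 above the bench. One holds the bracket, the other a plain plate; which is which varies. Origin: centre of its underside; z up
- bracket: the bracket to be dipped: 6 mm steel plate in the shape of an upside-down T, thin in x; foot 90 wide (y) and 50 high, on it a tab 50 wide (y) and 25 high, 75 high in all, two bolt holes; about 240 g (170 to 340). Origin: centre of its lower edge; z up. Stands on the slot floor with its lower edge 8 above the bench
- bracket_top (a point): middle of the bracket's top edge (75 above its lower edge); the bracket's own axes
- plate: bystander in the other slot: plain rectangular steel plate 6 x 90 x 75 high, no narrower tab; origin: centre of its lower edge
- tank: fixed narrow dip tank of galvanised sheet steel, empty and open at the top, outside 56 (x) by 136 (y), 90 high, walls 3; long way along its y; a small bar handle on its -x side. Origin: centre of its underside
- tank_mouth (a point): centre of the tank's mouth, at the height of its rim (90 above the bench); the tank's axes
- tin_near: paint tin, 72 across, 95 high, nearest the robot in the row between stand and tank; origin: centre of its underside
- tin_mid: paint tin, 80 across, 100 high, middle of the row; origin as above
- tin_far: paint tin, 72 across, 85 high, farthest of the row; origin as above
- wrench: bystander: wrench lying at the back
- brush: bystander: paint brush lying near the robot on the right
- jar: bystander: jar, 70 across, 90 high, at the back right
- hammer: bystander: hammer lying on the left
Not all that is in view belongs to the job. Leave any orange or yellow look-alike of the clip alone. Leave any yellow look-alike of the bracket alone.

How it is judged:
By the outcome, as a careful person would: the job done as asked, in the order asked, and still so for the second after the job is handed in, while the arm keeps its last pose, push and grip.
It also fails if it takes over 51 s, if anything falls off the work surface, if the arm or the gripper's body presses on something with over 40 N, if the wrist force passes 120 N, or if a joint passes its speed limit or range.

ROBOT

A 6-joint arm with a two-finger parallel gripper is mounted at the origin on the work surface. World frame = base frame: x ahead of the robot, y to its left, z up, the work surface at z = 0. Lengths are in mm, angles in rad, forces in N, time in s.
With the tool pointing down it reaches from about 350 to 775 mm from the base axis. Payload 7.3 kg.
Tool frame: the origin (TCP) lies at the very end of the fingers, on their centre line; the grasp point (between the pads) lies behind it (bot.grip_point_offset is the z of the grasp point in the tool frame, in mm); z points along the fingers, y is the line along which they close (so a half turn about z gives the same grasp; the last joint's range is limited). The gripper opens to 92 mm and grips with 3 to 60 N. Pads are 19 mm wide; open, the fingers measure 130 mm over their backs; the gripper's body (75 mm by 190 mm) begins 47 mm behind the grasp point.
Start: joints at [-1.391, 0.342, 1.524, -0, 1.275, -0.146], TCP at [168.058, -497.395, 226.741] pointing down, gripper open.
Joint ranges: [-2.53, 2.53], [-0.77, 2.02], [0.04, 2.7], [-1, 4.14], [0.28, 2.66], [-3.11, 3.11]. Speed limits (rad/s): [2.57, 2.57, 3.14, 3.14, 3.14, 3.14].

INTERFACE

Orientations are given as [roll, pitch, yaw] about the fixed x, y, z axes, in that order (R = Rz(yaw) Ry(pitch) Rx(roll)).
In Python, from plant import bot gives the robot as it stands. The module is installed in compiled form; this text tells all that it offers.
- The arm moves only by the shell command python3 -m crank 'ROWS'. ROWS is JSON, a list that holds one entry, the list of rows, each a list of 5 numbers: the opening, from 0 (shut) to 1 (fully open), then the shift along the tool's x, y, z in cm, then the turn about the tool's z in degrees. In form: [[[claw, x, y, z, turn], ...]]. A call has exactly 10 rows; each row is the pose to reach, as a shift and turn from the pose commanded when the call began, along the tool's axes at that moment; what a row does not reach only later rows make up. A row lasts 1/10 s, in which the tool goes at most 50 mm and 8.59 degrees, less where a joint would pass 70% of its speed; a pose out of reach is approached as far as the arm can. A call with a gripper value outside its range is refused whole. The fingers move at their own pace and stop on an object; the grip force is fixed at half the most. Time passes only in rows, so rows that repeat a pose let the fingers close, or fill a call up. It gives the time, the measured TCP pose, the force, the opening and the grip force at its end, in the units of the state.
- bot.get_obs(): the state, without advancing time (a new reading comes with each control period).
- bot.capture(name): name is "side" or "top"; returns (picture, depth): 420x560x3 uint8, red, green, blue; 420x560 float32, mm along the optical axis (not along the pixel's ray), 0 where there is no reading.
- bot.calibration(name): a dict with "vertical_fov" (degrees; the focal length in pixels is half the picture's height over the tangent of half this angle, whatever the lens; pixels are square), "cx", "cy" (the principal point, pixels), "rvec" (rotation vector, rad) and "tvec" (3), from world to camera coordinates, as OpenCV has them. Camera axes: x right, y down, z forward; pixel columns grow to the right and rows downward; lengths in mm; the calibration is good to about 2 mm. A picture is of the moment at which its call begins. calibration takes no time and is no camera call.
- bot.close_job(): hands the job in; it is judged then, once.
The state is a dict: "time": time; "joint_positions": joint angles; "dq": joint speeds; "tau": joint torques, N m; "tool_pos": TCP position; "tcp_rot": TCP orientation; "contact_force": force on the tool from outside, world axes, zero at the start; "moment": the same for the moment, N m; "grip_width": finger opening in mm; "finger_force": force on a finger pad.
Only numpy, scipy, OpenCV 4.12 (cv2) and the standard library are available. Lean on these libraries where they do the work, as an engineer would, in place of code of your own. Each camera call takes 0.05 s, during which the arm holds its last target. There are 200 camera calls.

## Working session

There is one attempt and no reset: what is moved stays moved. The work goes in short steps, Python scripts to look and compute and a shell command to move; the robot and the scene stay as the last step left them, time stands still between calls to the robot, and variables do not carry over. Pictures are saved under pics/ and viewed, at most 10 in all, crops included, and the job is handed in when it is done.

```bash
mkdir -p pics; ls; cat > h.py <<'E'
import numpy as np,cv2
from plant import bot
from scipy.spatial.transform import Rotation as R
def cap(n):
    im,d=bot.capture(n);c=bot.calibration(n)
    np.savez(f'{n}.npz',im=im,d=d);return im,d
def pts(n,d):
    c=bot.calibration(n);f=d.shape[0]/2/np.tan(np.radians(c['vertical_fov'])/2)
    v,u=np.mgrid[:d.shape[0],:d.shape[1]]
    P=np.stack([(u-c['cx'])/f*d,(v-c['cy'])/f*d,d],-1)
    M=cv2.Rodrigues(np.array(c['rvec'],float))[0]
    return (P-np.array(c['tvec']).ravel())@M
def proj(n,w):
    c=bot.calibration(n);f=210/np.tan(np.radians(c['vertical_fov'])/2)
    p=cv2.Rodrigues(np.array(c['rvec'],float))[0]@np.array(w,float)+np.array(c['tvec']).ravel()
    return p[:2]/p[2]*f+[c['cx'],c['cy']]
E
python3 - <<'E'
from h import *
for n in('side','top'):
    im,d=cap(n);cv2.imwrite(f'pics/{n}0.png',im[...,::-1]);print(bot.calibration(n))
print(bot.get_obs(),bot.grip_point_offset)
E
```

```text
pics
{'vertical_fov': 42.74109853542327, 'cx': 274.7650955230016, 'cy': 214.87650402087598, 'rvec': array([ 0.78926071, -2.53351779,  1.14482651]), 'tvec': array([ 526.95420521,  257.50297016, 1395.15324043])}
{'vertical_fov': 55.122190799375296, 'cx': 281.66676876089923, 'cy': 214.16315448971466, 'rvec': array([ 2.1900883 , -2.19490236,  0.05020146]), 'tvec': array([ 118.8541912 ,  550.50418335, 1211.53585584])}
{'time': 0.1, 'joint_positions': array([-1.39099926e+00,  3.42653540e-01,  1.52487364e+00, -1.86163133e-05,
        1.27541872e+00, -1.46007977e-01]), 'dq': array([ 0.00141991, -0.00217275, -0.0032508 ,  0.00017781, -0.00043169,
       -0.00015727]), 'tau': array([ 1.13245100e-03, -4.32003808e+01, -2.44695103e+01,  7.19182519e-02,
        5.25323418e-02, -5.21960612e-05]), 'tool_pos': array([ 167.98642091, -497.03174403,  226.13091335]), 'tcp_rot': array([-3.14025122e+00, -1.79269682e-04,  3.25810356e-01]), 'contact_force': array([-0.43344496, -0.68526268, -0.37829386]), 'moment': array([ 0.01922755, -0.00338475,  0.00772977]), 'finger_force': 0.0, 'grip_width': 91.83449510810033} -18.8
```

View pics/side0.png

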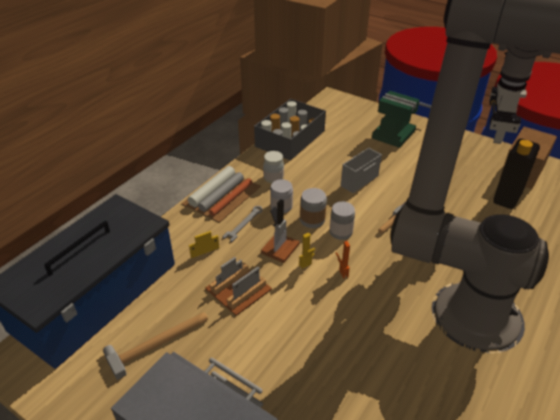

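View pics/top0.png

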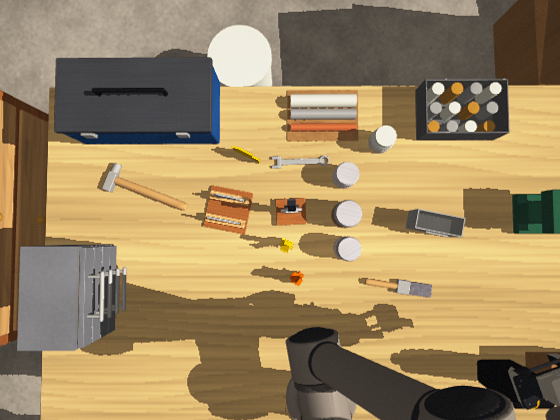

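The side view shows the real clip with its black stem on the wooden stand at (280,225), the rack at (240,285), the tins at (282,195), (313,205) and (342,218), and the tank at (362,168). In the top view they are at clip (290,208), rack (228,210), tins x≈347 and tank (436,222). The clip candidates are the black-stem one on the stand at (290,208), a yellow one at (286,245) and an orange one at (297,278). Only the first is steel and black on an aluminium strip, so it fits. I'll enlarge to confirm that and to tell the bracket from the plate.

```bash
python3 - <<'E'
from h import *
T=np.load('top.npz');S=np.load('side.npz')
a=cv2.resize(T['im'][175:260,190:310],None,fx=5,fy=5,interpolation=cv2.INTER_CUBIC)
b=cv2.resize(S['im'][190:315,195:365],None,fx=4.4,fy=4.4,interpolation=cv2.INTER_CUBIC)
cv2.imwrite('pics/a.png',a[...,::-1]);cv2.imwrite('pics/b.png',b[...,::-1])
P=pts('top',T['d'])
np.set_printoptions(precision=0,suppress=True,linewidth=200)
for n,(u,v) in dict(clip=(290,208),rack=(228,210),tank=(436,222),t1=(347,249),t2=(348,214),t3=(346,175)).items(): print(n,P[v,u])
E
```

```text
clip [558.  95. 183.]
rack [564. 283.   5.]
tank [ 526. -355.    4.]
t1 [447. -68.  92.]
t2 [546. -71. 100.]
t3 [660. -68.  85.]
```

View pics/a.png

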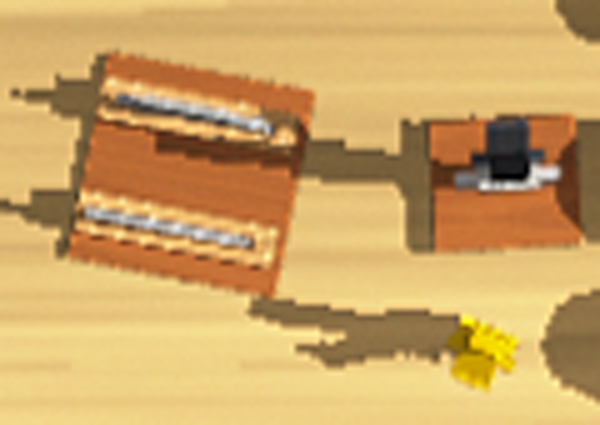

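View pics/b.png

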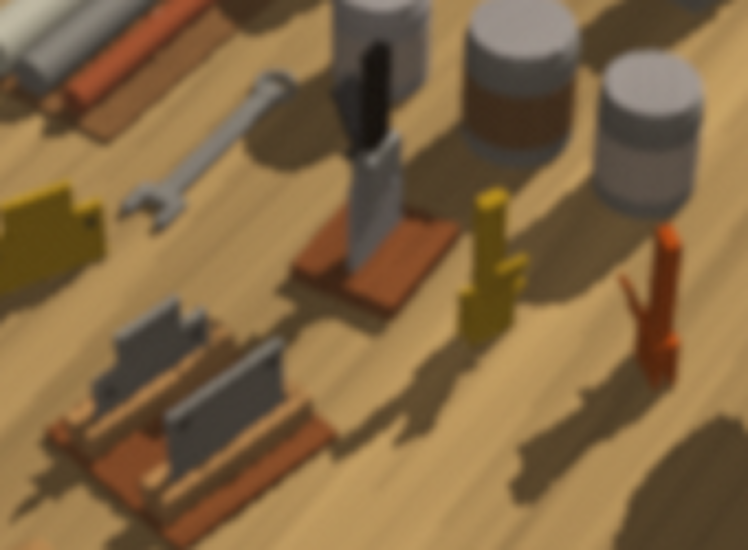

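The crops confirm the target clip: black stem, lever on the far (+x) side, on the aluminium strip at top-crop (508,165), with yellow and orange look-alikes standing apart. The bracket with the narrow tab is in the far slot, at side-crop (150,350) and top-crop (195,112). The plain plate is in the near slot. Next I'll measure the poses.

```bash
cat > meas.py <<'E'
from h import *
np.set_printoptions(precision=1,suppress=True,linewidth=180)
def rep(n,Q):
    if len(Q)<4: print(n,len(Q));return
    (c,s,a)=cv2.minAreaRect(Q[:,:2].astype(np.float32))
    m=Q.mean(0);w,V=np.linalg.eigh(np.cov(Q[:,:2].T));v=V[:,1]
    v=v*np.sign(v[1]);print(n,len(Q),'rect',np.array(c),np.array(s),'mean',m,'yaw of y-axis deg',round(np.degrees(np.arctan2(-v[0],v[1])),2))
for cam in('top','side'):
    P=pts(cam,np.load(cam+'.npz')['d']).reshape(-1,3);x,y,z=P.T
    print(cam)
    def sel(x0,x1,y0,y1,z0,z1): return P[(x>x0)&(x<x1)&(y>y0)&(y<y1)&(z>z0)&(z<z1)]
    rep('clip stem top',sel(500,640,50,150,170,190))
    rep('stem body',sel(500,640,50,150,150,176))
    rep('roof+strip',sel(500,640,50,150,80,112))
    rep('strip top',sel(500,640,50,150,84,93))
    rep('lever top',sel(500,640,50,150,138,152))
    rep('stand base',sel(480,640,30,160,12,19))
    rep('bracket top',sel(575,660,190,330,76,90))
    rep('bracket foot',sel(575,660,190,350,50,63))
    rep('plate top',sel(500,575,190,350,76,90))
    rep('rack',sel(460,680,170,370,25,34))
    rep('tank rim',sel(440,640,-460,-240,84,96))
E
python3 meas.py
```

```text
top
clip stem top 38 rect [558.3  90.8] [18.6 10.8] mean [558.4  91.2 182. ] yaw of y-axis deg 3.25
stem body 4 rect [564.6  86.3] [17.4 30.2] mean [560.8  88.5 165.9] yaw of y-axis deg -88.71
roof+strip 69 rect [560.9  90.7] [19.5 57.4] mean [559.4  91.3 101.6] yaw of y-axis deg 4.19
strip top 19 rect [555.9  90.3] [ 9.4 57.4] mean [557.5  92.7  88.5] yaw of y-axis deg 4.83
lever top 34 rect [569.   91.3] [32.7 22. ] mean [579.9  91.7 144.9] yaw of y-axis deg 44.79
stand base 483 rect [559.2  91.1] [80.  89.7] mean [554.6  91.3  15.6] yaw of y-axis deg 1.87
bracket top 37 rect [599.5 276.7] [50.   5.8] mean [599.4 276.4  82.5] yaw of y-axis deg -10.57
bracket foot 32 rect [599.6 277. ] [87.8  6.1] mean [598.6 274.2  57.1] yaw of y-axis deg -10.76
plate top 66 rect [530.9 289.6] [87.8  6. ] mean [530.9 289.7  82.5] yaw of y-axis deg -10.75
rack 425 rect [565.3 283.4] [120.3  93.8] mean [564.4 283.4  29.6] yaw of y-axis deg -11.18
tank rim 187 rect [ 521.1 -333.5] [138.8  56.4] mean [ 520.9 -334.9   89. ] yaw of y-axis deg -11.14
side
clip stem top 42 rect [559.2  92.9] [13.  25.7] me
[... 295 characters left out ...]
  89.3] yaw of y-axis deg -8.03
lever top 52 rect [570.6  93. ] [35.  24.8] mean [571.2  94.8 144.8] yaw of y-axis deg -87.17
stand base 392 rect [559.3  94. ] [82.4 92.1] mean [553.6 100.1  15. ] yaw of y-axis deg -35.84
bracket top 54 rect [600.  278.4] [50.  10.3] mean [600.  278.2  80.3] yaw of y-axis deg -9.61
bracket foot 96 rect [599.5 279.1] [89.7 10.7] mean [599.7 279.8  55.8] yaw of y-axis deg -10.99
plate top 95 rect [530.9 291.5] [89.7 11. ] mean [531.5 293.8  80.4] yaw of y-axis deg -10.75
rack 420 rect [565.1 284.9] [121.2  96.3] mean [562.5 289.1  28.8] yaw of y-axis deg -11.46
tank rim 143 rect [ 522.  -332.9] [146.3  60.3] mean [ 523.1 -329.8   87.8] yaw of y-axis deg -11.46
```

```bash
cat > go.py <<'E'
import sys
from h import *
def go(x,y,z,yaw):
    o=bot.get_obs();p=o['tool_pos'];a=o['tcp_rot'];ps=a[2];c,s=np.cos(ps),np.sin(ps)
    D=np.array([x,y,z])-p
    print('t',round(o['time'],2),'pos',p.round(1),'rpy deg',np.degrees(a).round(2),'F',o['contact_force'].round(1),'w',round(o['grip_width'],1),'ff',round(o['finger_force'],1))
    M=R.from_euler('xyz',a).as_matrix()
    print('cm',(M.T@D/10).round(2),'turn',round((np.degrees(ps)-yaw+180)%360-180,2))
if __name__=='__main__': go(*map(float,sys.argv[1:]))
E
python3 - <<'E'
from h import *
for cam in('top','side'):
    P=pts(cam,np.load(cam+'.npz')['d']).reshape(-1,3);x,y,z=P.T
    for nm,b in dict(base=(480,640,30,160,12,19),rim=(440,640,-460,-240,84,96),plate=(500,575,190,350,76,90),br=(575,660,190,330,76,90)).items():
        Q=P[(x>b[0])&(x<b[1])&(y>b[2])&(y<b[3])&(z>b[4])&(z<b[5])]
        print(cam,nm,cv2.minAreaRect(Q[:,:2].astype(np.float32)))
E
python3 go.py 566 92 227 94
```

```text
top base ((559.2063598632812, 91.11664581298828), (80.0490951538086, 89.72351837158203), 3.3742616176605225)
top rim ((521.0609130859375, -333.544921875), (138.83822631835938, 56.400177001953125), 78.6395263671875)
top plate ((530.8888549804688, 289.6204833984375), (87.81668853759766, 6.041345596313477), 79.08707427978516)
top br ((599.4593505859375, 276.6543273925781), (50.037696838378906, 5.8393049240112305), 78.42581176757812)
side base ((559.31640625, 94.02424621582031), (82.40280151367188, 92.13549041748047), 3.3479182720184326)
side rim ((521.9921875, -332.9412841796875), (146.2879638671875, 60.2717399597168), 79.20857238769531)
side plate ((530.8933715820312, 291.48602294921875), (89.73174285888672, 10.999823570251465), 79.25731658935547)
side br ((600.010498046875, 278.3812255859375), (49.99378204345703, 10.294764518737793), 80.15753936767578)
t 0.1 pos [ 168.  -497.   226.1] rpy deg [-1.7992e+02 -1.0000e-02  1.8670e+01] F [-0.4 -0.7 -0.4] w 91.8 ff 0.0
cm [ 5.656e+01 -4.306e+01 -2.000e-02] turn -75.33
```

```bash
python3 -m crank '[[[1,5,-4,-1.5,-8],[1,10,-7.5,-1.5,-16],[1,14,-10.5,-1.5,-24],[1,18,-13.5,-1.5,-32],[1,22,-16.5,-1.5,-40],[1,26,-19.5,-1.5,-48],[1,30,-22.5,-1.5,-56],[1,34,-25.5,-1.5,-64],[1,38,-28.5,-1.5,-70],[1,42,-31.5,-1.5,-74.7]]]'; python3 go.py 568.3 92.3 240 93.4
```

```text
time: 1.1
tool_pos: [450.8, -84.3, 241.6]
tcp_rot: [-3.141, 0.0, 1.634]
contact_force: [-0.2, -1.0, 0.0]
grip_width: 91.7
finger_force: 0.0
t 1.1 pos [450.8 -84.3 241.6] rpy deg [-1.7999e+02  1.0000e-02  9.3610e+01] F [-0.2 -1.   0. ] w 91.7 ff 0.0
cm [16.89 12.83  0.16] turn 0.21
```

```bash
python3 -m crank '[[[1,3.4,2.6,0,0],[1,6.8,5.2,0,0],[1,10.2,7.8,0,0],[1,13.6,10.3,0,0],[1,16.5,12.5,0,0],[1,16.9,12.8,0.1,0.2],[1,16.9,12.8,0.1,0.2],[1,16.9,12.8,0.1,0.2],[1,16.9,12.8,0.1,0.2],[1,16.9,12.8,0.1,0.2]]]'; python3 go.py 568.3 92.3 119.5 93.4
python3 - <<'E'
from h import *
im,d=cap('top');a=cv2.resize(im[120:290,200:400],None,fx=3.5,fy=3.5,interpolation=cv2.INTER_CUBIC)
cv2.imwrite('pics/c.png',a[...,::-1])
E
```

```text
time: 2.1
tool_pos: [567.8, 88.8, 241.1]
tcp_rot: [3.141, 0.0, 1.625]
contact_force: [-0.4, -0.1, -0.1]
grip_width: 91.7
finger_force: 0.0
t 2.1 pos [567.8  88.8 241.1] rpy deg [1.7998e+02 2.0000e-02 9.3080e+01] F [-0.4 -0.1 -0.1] w 91.7 ff 0.0
cm [ 0.35  0.07 12.16] turn -0.32
```

View pics/c.png

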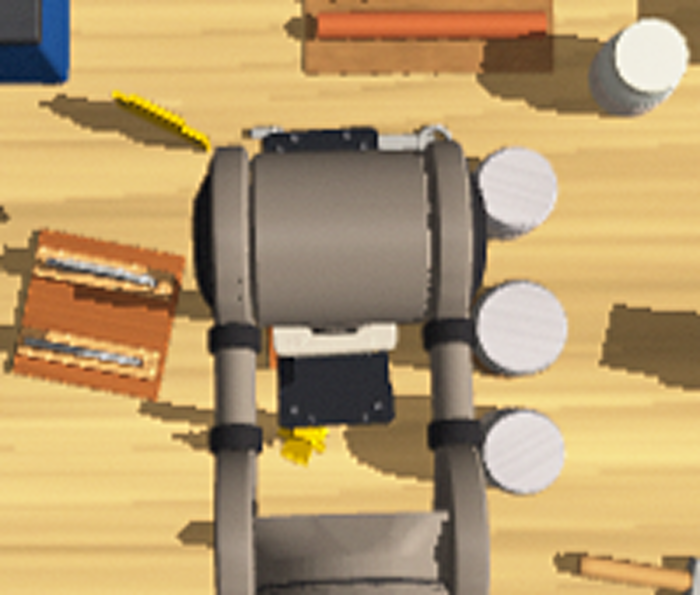

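```bash
python3 - <<'E'
from h import *
from go import go
im,d=cap('side');a=cv2.resize(im[130:300,180:380],None,fx=3.5,fy=3.5,interpolation=cv2.INTER_CUBIC)
cv2.imwrite('pics/d.png',a[...,::-1])
print(bot.get_obs()['dq'].round(3))
go(568.3,92.3,119.5,93.4)
E
```

```text
[ 0.006  0.002 -0.003  0.     0.001  0.001]
t 2.2 pos [567.9  89.1 241. ] rpy deg [1.7998e+02 1.0000e-02 9.3100e+01] F [-0.1  0.1 -0. ] w 91.8 ff 0.0
cm [ 0.32  0.06 12.15] turn -0.3
```

View pics/d.png

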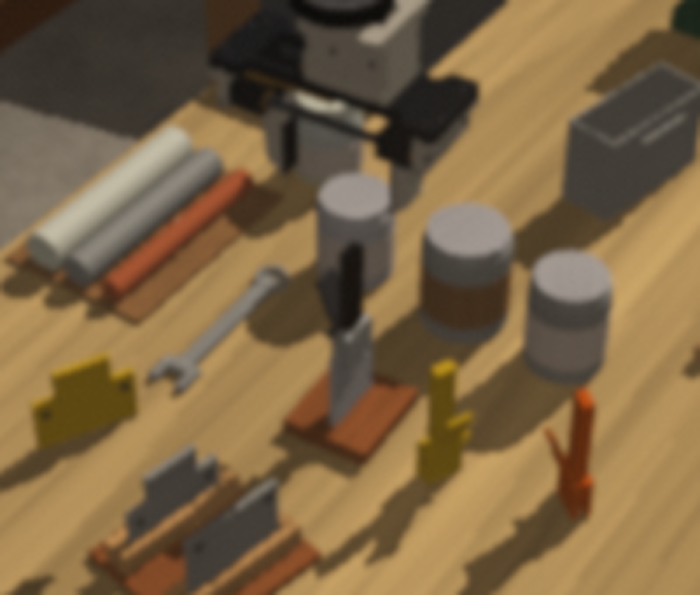

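The side view shows the fingers straddling the clip (stem at crop (350,285)) with clear air around them, so I'll descend.

```bash
python3 -m crank '[[[1,0,0,3,0],[1,0,0,6,0],[1,0,0,8.5,0],[1,0,0,10,0],[1,0,0,11,0],[1,0,0,11.5,0],[1,0,0,11.5,0],[1,0,0,11.5,0],[1,0,0,11.5,0],[1,0,0,11.5,0]]]'; python3 go.py 568.3 92 121 93.4
```

```text
time: 3.2
tool_pos: [568.4, 89.9, 126.4]
tcp_rot: [3.14, 0.0, 1.626]
contact_force: [0.1, -0.1, 0.1]
grip_width: 91.7
finger_force: 0.0
t 3.2 pos [568.4  89.9 126.4] rpy deg [1.7993e+02 1.0000e-02 9.3170e+01] F [ 0.1 -0.1  0.1] w 91.7 ff 0.0
cm [ 0.21 -0.    0.54] turn -0.23
```

```bash
python3 -m crank '[[[1,0.15,0,0.3,0],[0.8,0.2,0,0.5,-0.2],[0.7,0.2,0,0.5,-0.2],[0.6,0.2,0,0.5,-0.2],[0.5,0.2,0,0.5,-0.2],[0.45,0.2,0,0.5,-0.2],[0.4,0.2,0,0.5,-0.2],[0.4,0.2,0,0.5,-0.2],[0.4,0.2,0,0.5,-0.2],[0.4,0.2,0,0.5,-0.2]]]'; python3 go.py 568.3 92 121 93.4
python3 - <<'E'
from h import *
im,d=cap('side');a=cv2.resize(im[170:270,230:340],None,fx=6,fy=6,interpolation=cv2.INTER_CUBIC)
cv2.imwrite('pics/e.png',a[...,::-1])
E
```

```text
time: 4.2
tool_pos: [568.1, 91.9, 120.8]
tcp_rot: [3.141, 0.0, 1.63]
contact_force: [0.8, -1.3, 0.0]
grip_width: 36.5
finger_force: 0.3
t 4.2 pos [568.1  91.9 120.8] rpy deg [1.7998e+02 1.0000e-02 9.3370e+01] F [ 0.8 -1.3  0. ] w 36.5 ff 0.3
cm [ 0.01  0.02 -0.02] turn -0.03
```

View pics/e.png

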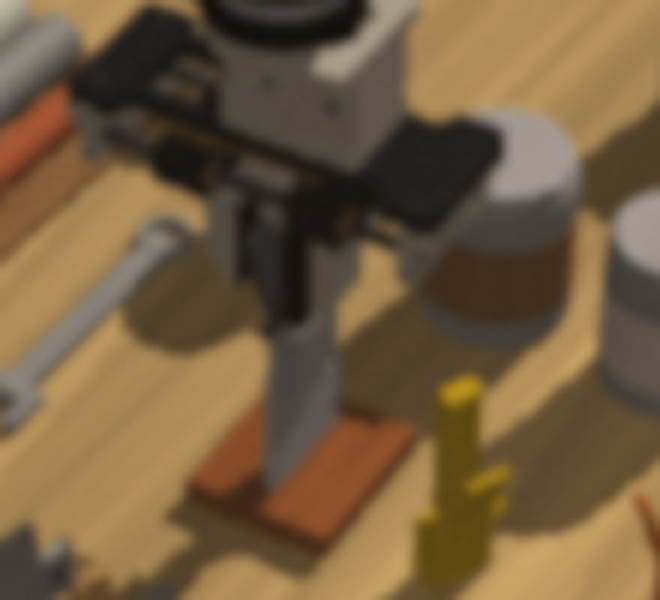

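```bash
python3 -m crank '[[[0.36,0,0,0,0],[0.33,0,-0.1,0,0],[0.30,0,-0.22,0,0],[0.27,0,-0.35,0,0],[0.24,0,-0.48,0,0],[0.21,0,-0.6,0,0],[0.18,0,-0.68,0,0],[0.1,0,-0.68,0,0],[0,0,-0.68,0,0],[0,0,-0.68,0,0]]]'; python3 go.py 561.5 91.6 121 93.4
python3 - <<'E'
from h import *
im,d=cap('side');a=cv2.resize(im[170:270,230:340],None,fx=6,fy=6,interpolation=cv2.INTER_CUBIC)
cv2.imwrite('pics/f.png',a[...,::-1])
E
```

```text
time: 5.25
tool_pos: [560.7, 91.4, 121.2]
tcp_rot: [-3.141, 0.0, 1.63]
contact_force: [-1.3, 0.5, 7.3]
grip_width: 16.9
finger_force: 30.0
t 5.25 pos [560.7  91.4 121.2] rpy deg [-1.7998e+02  1.0000e-02  9.3370e+01] F [-1.3  0.5  7.3] w 16.9 ff 30.0
cm [0.01 0.08 0.02] turn -0.03
```

View pics/f.png

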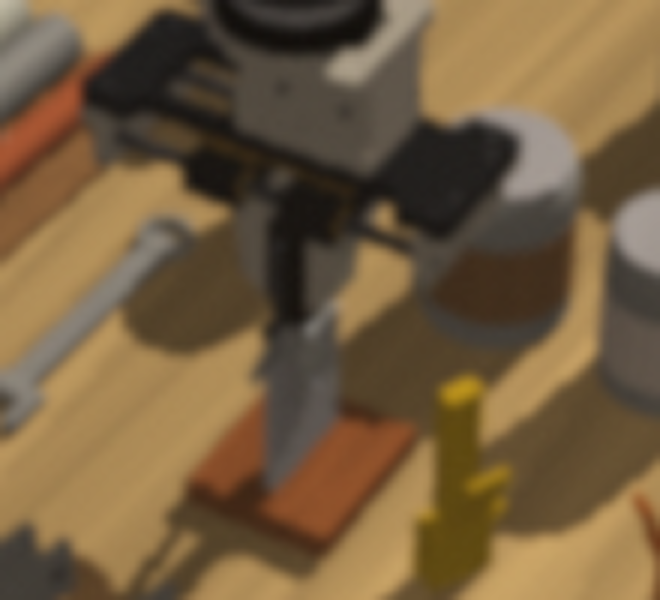

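The lever is squeezed to its stop (width 16.9) and the clip is held. Lifting.

```bash
python3 -m crank '[[[0,0,0,-1,0],[0,0,0,-2.5,0],[0,0,0,-4.5,0],[0,0,0,-6.5,0],[0,0,0,-8,0],[0,0,0,-8,0],[0,0,0,-8,0],[0,0,0,-8,0],[0,0,0,-8,0],[0,0,0,-8,0]]]'; python3 go.py 598.6 277 200 79.2
```

```text
time: 6.3
tool_pos: [560.8, 91.5, 199.9]
tcp_rot: [-3.14, 0.0, 1.63]
contact_force: [-0.0, 0.0, -1.5]
grip_width: 17.2
finger_force: 30.0
t 6.3 pos [560.8  91.5 199.9] rpy deg [-179.91    0.     93.37] F [-0.   0.  -1.5] w 17.2 ff 30.0
cm [18.3   4.87 -0.02] turn 14.17
```

```bash
python3 -m crank '[[[0,3,0.8,0,3],[0,6.5,1.7,0,6],[0,10,2.7,0,9],[0,13.5,3.6,0,12],[0,16.5,4.4,0,14],[0,17.8,4.75,0,14.2],[0,18.3,4.87,0,14.2],[0,18.3,4.87,0,14.2],[0,18.3,4.87,0,14.2],[0,18.3,4.87,0,14.2]]]'; python3 -m crank '[[[0,0,0,1,0],[0,0,0,2,0],[0,0,0,3,0],[0,0,0,3,0],[0,0,0,3,0],[0,0,0,3,0],[0,0,0,3,0],[0,0,0,3,0],[0,0,0,3,0],[0,0,0,3,0]]]' ; python3 go.py 598.6 277 145 79.2
python3 - <<'E'
from h import *
im,d=cap('side');a=cv2.resize(im[200:310,190:310],None,fx=5.4,fy=5.4,interpolation=cv2.INTER_CUBIC)
cv2.imwrite('pics/g.png',a[...,::-1])
E
```

```text
time: 7.3
tool_pos: [599.1, 275.7, 200.9]
tcp_rot: [3.141, 0.0, 1.38]
contact_force: [0.3, -0.5, -1.9]
grip_width: 17.2
finger_force: 30.0
time: 8.3
tool_pos: [599.1, 277.1, 170.8]
tcp_rot: [3.141, -0.0, 1.382]
contact_force: [0.2, 0.3, -1.4]
grip_width: 17.3
finger_force: 30.0
t 8.3 pos [599.1 277.1 170.8] rpy deg [179.99  -0.    79.17] F [ 0.2  0.3 -1.4] w 17.3 ff 30.0
cm [-0.02 -0.04  2.58] turn -0.03
```

View pics/g.png

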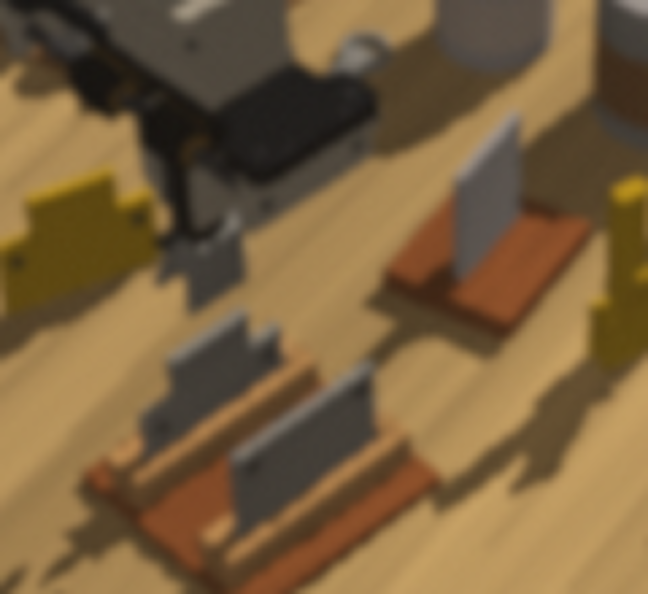

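The side view shows the held clip upright at crop (215,260), its jaw just above the bracket tab (215,330). Before descending I'll check the jaw-to-bracket offset numerically.

```bash
python3 - <<'E'
from h import *
np.set_printoptions(precision=1,suppress=True)
P=pts('side',np.load('side.npz')['d']).reshape(-1,3)
t=np.radians(-10.8);ax=np.array([np.cos(t),np.sin(t)]);ay=np.array([-np.sin(t),np.cos(t)])
u=(P[:,:2]-[599,276.8])@ax;v=(P[:,:2]-[599,276.8])@ay;z=P[:,2]
for z0,z1 in((40,55),(62,70),(70,78),(78,90),(108,114),(114,122),(122,130),(130,140),(140,150)):
    k=(z>z0)&(z<z1)&(abs(u)<25)&(abs(v)<45)
    print(z0,z1,k.sum(),'u',np.percentile(u[k],[5,25,50,75,95]) if k.sum() else '','v',np.percentile(v[k],[2,98]) if k.sum() else '')
E
```

```text
40 55 117 u [-3.9 -1.7 -0.7  0.7  2.8] v [-41.2  43.4]
62 70 31 u [-2.9 -1.3 -0.4  0.5  2.4] v [-20.7  25.5]
70 78 31 u [-3.1 -2.  -0.6  0.4  2.5] v [-21.   26.9]
78 90 44 u [-4.3 -1.3  0.7  3.5  5.7] v [-22.8  25.5]
108 114 4 u [-7.8 -7.5 -7.2 -6.3 -4.6] v [-18.4  16. ]
114 122 21 u [-11.6 -10.   -9.2  -6.3  15.4] v [-13.5  18.9]
122 130 33 u [-13.1 -11.   -9.6  -7.1  11.4] v [-16.5  19. ]
130 140 38 u [-12.9 -10.9  -9.   -8.4  10.2] v [-15.8  19.2]
140 150 44 u [-11.5 -10.6  -9.2  -7.7   4.4] v [-16.5  19.2]
```

```bash
python3 -m crank '[[[0,0,0,1,0],[0,0,0,2,0],[0,0,0,3,0],[0,0,0,3.8,0],[0,0,0,4.5,0],[0,0,0,5,0],[0,0,0,5.3,0],[0,0,0,5.4,0],[0,0,0,5.4,0],[0,0,0,5.4,0]]]'; python3 -m crank '[[[0,0,0,0.05,0],[0,0,0,0.1,0],[0,0,0,0.15,0],[0,0,0,0.2,0],[0,0,0,0.25,0],[0,0,0,0.3,0],[0,0,0,0.3,0],[0,0,0,0.3,0],[0,0,0,0.3,0],[0,0,0,0.3,0]]]'
```

```text
time: 9.35
tool_pos: [599.2, 277.1, 117.1]
tcp_rot: [3.141, -0.0, 1.382]
contact_force: [0.3, 0.7, -0.6]
grip_width: 17.1
finger_force: 30.0
time: 10.35
tool_pos: [599.3, 277.0, 114.2]
tcp_rot: [3.141, -0.0, 1.382]
contact_force: [-0.5, -0.4, 5.4]
grip_width: 17.2
finger_force: 30.0
```

```bash
python3 -m crank '[[[0,0,0.1,0,0],[0,0,0.2,0,0],[0,0,0.3,0,0],[0,0,0.3,0,0],[0.21,0,0.36,0,0],[0.24,0,0.5,0,0],[0.27,0,0.64,0,0],[0.30,0,0.78,0,0],[0.33,0,0.85,0,0],[0.36,0,0.9,0,0]]]'; python3 -m crank '[[[0.4,0,0,0,0],[0.5,0,0,0,0],[0.6,0,0,0,0],[0.8,0,0,0,0],[1,0,0,0,0],[1,0,0,0,0],[1,0,0,0,0],[1,0,0,0,0],[1,0,0,0,0],[1,0,0,0,0]]]'
python3 - <<'E'
from h import *
im,d=cap('side');a=cv2.resize(im[200:310,190:310],None,fx=5.4,fy=5.4,interpolation=cv2.INTER_CUBIC)
cv2.imwrite('pics/i.png',a[...,::-1])
E
```

```text
time: 11.35
tool_pos: [607.5, 275.3, 113.0]
tcp_rot: [-3.14, 0.001, 1.382]
contact_force: [-0.6, 0.2, 0.3]
grip_width: 32.5
finger_force: 5.5
time: 12.35
tool_pos: [607.9, 275.4, 113.7]
tcp_rot: [3.142, 0.0, 1.382]
contact_force: [-0.2, 0.9, 0.1]
grip_width: 91.9
finger_force: 0.0
```

View pics/i.png

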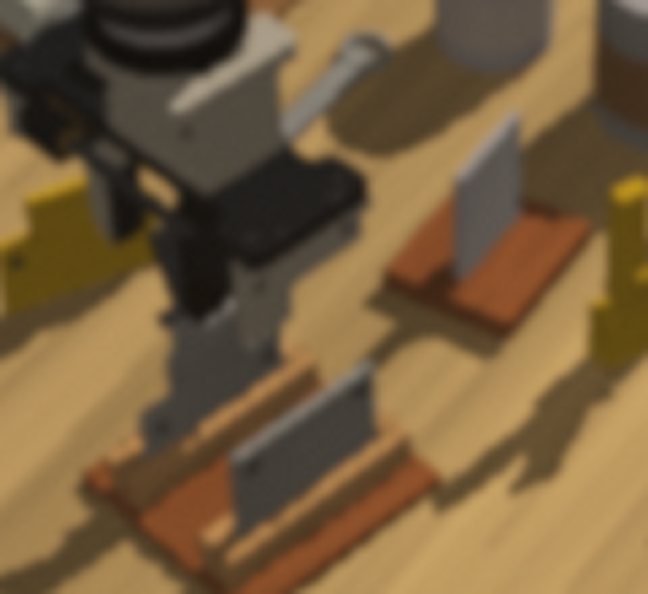

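The side view shows the clip seated on the bracket's tab at crop (210,330), with the fingers open around its stem at (200,270). The bracket is still upright in its slot. Now I'll raise to stem height and check by depth.

```bash
python3 -m crank '[[[1,0,0,-0.5,0],[1,0,0,-1,0],[1,0,0,-2,0],[1,0,0,-2.85,0],[1,0,0,-2.85,0],[1,0,0,-2.85,0],[1,0,0,-2.85,0],[1,0,0,-2.85,0],[1,0,0,-2.85,0],[1,0,0,-2.85,0]]]'
cat > chk.py <<'E'
from h import *
np.set_printoptions(precision=1,suppress=True)
im,d=cap('side')
P=pts('side',d).reshape(-1,3);I=im.reshape(-1,3).astype(int)
t=np.radians(-10.8);ax=np.array([np.cos(t),np.sin(t)]);ay=np.array([-np.sin(t),np.cos(t)])
u=(P[:,:2]-[599,276.8])@ax;v=(P[:,:2]-[599,276.8])@ay;z=P[:,2]
for z0,z1 in((35,45),(45,55),(62,70),(70,80),(80,90),(90,98),(100,110),(110,120),(120,130),(130,140),(140,150),(150,160),(160,170),(170,180)):
    k=(z>z0)&(z<z1)&(abs(u)<28)&(abs(v)<47)
    kd=k&(abs(v-1.5)<12)
    print(z0,z1,k.sum(),'u',np.percentile(u[k],[5,25,50,75,95]) if k.sum() else '','v',np.percentile(v[k],[2,98]) if k.sum() else '','mid-u',np.median(u[kd]) if kd.sum() else '')
E
python3 chk.py; python3 go.py 599 276.8 142 79.2
```

```text
time: 13.4
tool_pos: [607.8, 275.3, 141.9]
tcp_rot: [-3.141, 0.0, 1.382]
contact_force: [0.3, -0.6, -0.3]
grip_width: 92.0
finger_force: 0.0
35 45 65 u [-3.1 -2.  -1.   0.6  2.5] v [-43.4  45.2] mid-u -0.663708169738836
45 55 74 u [-2.9 -1.5 -0.5  1.   4.9] v [-43.1  45.1] mid-u -0.9035138704489263
62 70 32 u [-6.6 -6.  -4.5 -2.7  1.5] v [-17.5  25.4] mid-u -6.040953575616317
70 80 44 u [-7.1 -5.9 -3.9 -1.5  3.6] v [-22.7  26.2] mid-u -5.166431050600861
80 90 39 u [-7.5 -5.3 -4.2  0.3  9.8] v [-17.7  23.7] mid-u -5.271463335850028
90 98 46 u [-6.9 -5.6 -3.7  3.6  9.5] v [-21.1  20.6] mid-u -4.3176923432187095
100 110 41 u [-5.6 -3.7 -0.2 10.2 14.1] v [-7.2 19.3] mid-u -1.132784323190581
110 120 34 u [-4.6 -2.1  2.1 15.6 19.6] v [-9.8 11.4] mid-u 2.050087632908935
120 130 41 u [-5.5 -2.3  1.8 20.3 21.6] v [-7.6 11.6] mid-u 1.8485094488866463
130 140 40 u [-3.7 -2.5 19.7 23.6 27. ] v [-7.6 12. ] mid-u 19.293583587627655
140 150 21 u [-4.5 -3.1 -1.9  0.8 24. ] v [-2.5 11.3] mid-u -1.9422503854337188
150 160 13 u [-3.  -2.7 -0.   3.2  5.3] v [ 2.3 10.2] mid-u -0.003368076214493102
160 170 9 u [-5.2 -1.   5.5  5.8  8.6] v [ 6.5 11.2] mid-u 5.53992839355698
170 180 5 u [-0.5  0.8  2.   4.4  4.4] v [ 6.8 11.3] mid-u 2.0395597870127116
t 13.45 pos [607.8 275.3 142. ] rpy deg [-1.7999e+02  1.0000e-02  7.9170e+01] F [-1.6  0.3  0.2] w 91.8 ff 0.0
cm [-0.02 -0.89  0.  ] turn -0.03
```

```bash
python3 -m crank '[[[1,0,-0.3,-0.15,0],[0.8,0.01,-0.6,-0.15,0],[0.6,0.01,-0.77,-0.15,0],[0.4,0.01,-0.77,-0.15,0],[0.4,0.01,-0.77,-0.15,0],[0.3,0.01,-0.77,-0.15,0],[0.25,0.01,-0.77,-0.15,0],[0.2,0.01,-0.77,-0.15,0],[0.2,0.01,-0.77,-0.15,0],[0.2,0.01,-0.77,-0.15,0]]]' ; python3 go.py 600.2 276.9 143.5 79.2
```

```text
time: 14.45
tool_pos: [600.3, 276.9, 143.6]
tcp_rot: [-3.142, 0.0, 1.382]
contact_force: [0.4, 0.2, 1.2]
grip_width: 24.3
finger_force: 0.0
t 14.45 pos [600.3 276.9 143.6] rpy deg [-1.800e+02  1.000e-02  7.916e+01] F [0.4 0.2 1.2] w 24.3 ff 0.0
cm [ 0.   -0.01  0.01] turn -0.04
```

```bash
python3 -m crank '[[[0.19,0,0,0,0],[0.17,0,0,0,0],[0.16,0,0,0,0],[0.15,0,0,0,0],[0.145,0,0,0,0],[0.14,0,0,0,0],[0.135,0,0,0,0],[0.135,0,0,0,0],[0.135,0,0,0,0],[0.135,0,0,0,0]]]' ; python3 -m crank '[[[0.12,0,0,0,0],[0.1,0,0,0,0],[0.05,0,0,0,0],[0,0,0,0,0],[0,0,0,0,0],[0,0,0,0,0],[0,0,0,0,0],[0,0,0,0,0],[0,0,0,0,0],[0,0,0,0,0]]]'; python3 chk.py
```

```text
time: 15.45
tool_pos: [600.3, 276.9, 143.7]
tcp_rot: [3.142, 0.0, 1.382]
contact_force: [0.5, -0.4, -0.6]
grip_width: 12.2
finger_force: 0.0
time: 16.45
tool_pos: [600.3, 276.9, 143.7]
tcp_rot: [3.142, 0.0, 1.382]
contact_force: [-0.1, -0.4, -0.4]
grip_width: 12.0
finger_force: 30.0
35 45 70 u [-3.2 -1.7 -0.5  0.6  1.8] v [-40.8  45.3] mid-u -0.19718416094756447
45 55 62 u [-3.9 -1.7 -0.4  0.7  2.8] v [-42.4  44.8] mid-u -1.212199224952082
62 70 28 u [-7.8 -6.5 -5.5 -3.1  0.4] v [-15.6  34.6] mid-u -5.8799005657964605
70 80 44 u [-8.4 -6.4 -5.5 -1.3  1.9] v [-24.3  25.5] mid-u -6.144614185382947
80 90 43 u [-8.  -6.1 -4.5 -1.   4.1] v [-15.7  27.4] mid-u -5.361036093747195
90 98 49 u [-8.  -5.5 -3.8  1.3  8.8] v [-20.2  20.4] mid-u -4.894254892077994
100 110 35 u [-6.5 -3.4  4.1 10.8 16. ] v [-7.1 16.1] mid-u -1.2939707301097472
110 120 34 u [-7.2 -4.8 -2.1 10.6 16.6] v [-8.9 11.3] mid-u -2.1387274808669723
120 130 38 u [-5.6 -4.3 -0.6 17.  20.8] v [-7.5 12.2] mid-u -0.6430162345528746
130 140 27 u [-6.2 -2.6  5.5 22.6 26.4] v [-4.8 13.9] mid-u 4.934272849568446
140 150 12 u [-12.4  -1.4   2.1   6.3  11.8] v [ 7.7 12.6] mid-u 2.065543959663463
150 160 37 u [-20.5 -14.2  -2.3  10.2  21.2] v [-1.4 15.5] mid-u -1.7723587680397663
160 170 41 u [-22.1 -20.6  -2.4  10.3  19.2] v [-1.1 14.3] mid-u -9.607702540648326
170 180 20 u [-23.8 -21.4 -16.9  -8.5  20.3] v [ 6.2 13.8] mid-u -16.87359943033676
```

Clean grip on the stem (12.0 mm). Lifting straight up.

```bash
python3 -m crank '[[[0,0,0,-0.5,0],[0,0,0,-1.5,0],[0,0,0,-2.5,0],[0,0,0,-4,0],[0,0,0,-5.5,0],[0,0,0,-7,0],[0,0,0,-9,0],[0,0,0,-11,0],[0,0,0,-12.5,0],[0,0,0,-13.5,0]]]' ; python3 -m crank '[[[0,0,0,0,0],[0,0,0,0,0],[0,0,0,0,0],[0,0,0,0,0],[0,0,0,0,0],[0,0,0,0,0],[0,0,0,0,0],[0,0,0,0,0],[0,0,0,0,0],[0,0,0,0,0]]]';python3 go.py 522 -334.5 278 78.6; python3 - <<'E'
from h import *
np.set_printoptions(precision=1,suppress=True)
im,d=cap('side');P=pts('side',d).reshape(-1,3)
k=(abs(P[:,0]-600)<40)&(abs(P[:,1]-277)<60)&(P[:,2]>110)&(P[:,2]<185)
Q=P[k];t=np.radians(-10.8);v=(Q[:,:2]-[600.3,276.9])@[-np.sin(t),np.cos(t)];u=(Q[:,:2]-[600.3,276.9])@[np.cos(t),np.sin(t)]
for a,b in((135,145),(145,155),(155,165),(165,175),(175,185)):
    s=(Q[:,2]>a)&(Q[:,2]<b);print(a,s.sum(),np.percentile(v[s],[3,97]) if s.sum() else '',np.median(u[s]) if s.sum() else '')
print(Q[:,2].min())
E
```

```text
time: 17.5
tool_pos: [600.4, 277.1, 281.0]
tcp_rot: [3.14, -0.001, 1.382]
contact_force: [-0.4, -0.1, -2.7]
grip_width: 11.7
finger_force: 30.0
time: 18.5
tool_pos: [600.3, 276.9, 278.7]
tcp_rot: [3.142, 0.0, 1.382]
contact_force: [0.9, -0.1, -3.8]
grip_width: 11.8
finger_force: 30.0
t 18.5 pos [600.3 276.9 278.7] rpy deg [179.99   0.    79.17] F [ 0.9 -0.1 -3.8] w 11.8 ff 30.0
cm [-61.53   3.8    0.07] turn 0.57
135 22 [-39.4  43. ] -1.3502181678267569
145 84 [-39.2  44.2] -2.0571957177323905
155 82 [-42.1  44.4] -2.1318178033000317
165 84 [-40.7  44. ] -1.8615339715335881
175 81 [-42.2  44.4] -2.0201707285925172
139.91544800636788
```

```bash
python3 -m crank '[[[0,-0.8,0.05,0,0],[0,-2.4,0.15,0,0],[0,-4.8,0.3,0,0],[0,-7.8,0.5,0,0],[0,-10.8,0.7,0,0],[0,-13.8,0.85,0,0],[0,-16.8,1.05,0,0],[0,-19.8,1.2,0,0],[0,-22.8,1.4,0,0],[0,-25.8,1.6,0,0]]]'; python3 -m crank '[[[0,-3,0.2,0,0],[0,-6,0.4,0,0],[0,-9,0.55,0,0],[0,-12,0.75,0,0],[0,-15,0.95,0,0],[0,-18,1.1,0,0],[0,-21,1.3,0,0],[0,-23.5,1.45,0,0],[0,-25.5,1.6,0,0],[0,-27,1.7,0,0]]]'; python3 go.py 522 -333.8 278 78.9
```

```text
time: 19.55
tool_pos: [567.0, 18.8, 279.0]
tcp_rot: [3.141, 0.0, 1.381]
contact_force: [0.7, -0.1, -4.2]
grip_width: 12.3
finger_force: 30.0
time: 20.55
tool_pos: [532.7, -249.6, 278.8]
tcp_rot: [3.141, 0.001, 1.38]
contact_force: [0.7, -0.0, -2.9]
grip_width: 11.9
finger_force: 30.0
t 20.55 pos [ 532.7 -249.6  278.8] rpy deg [1.7999e+02 3.0000e-02 7.9090e+01] F [ 0.7 -0.  -2.9] w 11.9 ff 30.0
cm [-8.47  0.54  0.09] turn 0.19
```

```bash
python3 -m crank '[[[0,-1.5,0.1,0,0],[0,-3,0.2,0,0],[0,-4.5,0.3,0,0],[0,-6,0.4,0,0],[0,-7.2,0.45,0,0],[0,-8,0.5,0,0],[0,-8.3,0.53,0,0.2],[0,-8.3,0.53,0,0.2],[0,-8.3,0.53,0,0.2],[0,-8.3,0.53,0,0.2]]]'; python3 -m crank '[[[0,0,0,0,0],[0,0,0,0,0],[0,0,0,0,0],[0,0,0,0,0],[0,0,0,0,0],[0,0,0,0,0],[0,0,0,0,0],[0,0,0,0,0],[0,0,0,0,0],[0,0,0,0,0]]]'
cat > fin.py <<'E'
from h import *
from go import go
np.set_printoptions(precision=1,suppress=True)
go(522,-333.8,245.5,78.9)
for cam in('side','top'):
    im,d=cap(cam);P=pts(cam,d).reshape(-1,3);I=im.reshape(-1,3)
    Q=P[(abs(P[:,0]-522)<60)&(abs(P[:,1]+334)<90)]
    t=np.radians(-11.1);v=(Q[:,:2]-[522,-333.8])@[-np.sin(t),np.cos(t)];u=(Q[:,:2]-[522,-333.8])@[np.cos(t),np.sin(t)];z=Q[:,2]
    print(cam,'all z>97 min',z[z>97].min())
    for a,b in((60,80),(80,94),(97,108),(108,118),(118,128),(128,140),(140,150),(150,160),(160,170),(170,180),(180,190)):
        s=(z>a)&(z<b)&(abs(u)<40)
        if s.sum()>3: print(a,b,s.sum(),'u',np.percentile(u[s],[2,50,98]),'v',np.percentile(v[s],[2,50,98]))
    s=(z>97)&(z<165)&(abs(u)<15)&(abs(v)<50)
    if s.sum()>10:
        A=np.c_[np.ones(s.sum()),v[s],z[s]-130];print('plane u=a+b v+c z',np.linalg.lstsq(A,u[s],rcond=None)[0].round(4))
E
python3 fin.py
```

```text
time: 21.55
tool_pos: [523.3, -329.8, 278.8]
tcp_rot: [3.141, -0.0, 1.379]
contact_force: [0.5, -0.7, -4.0]
grip_width: 11.7
finger_force: 30.0
time: 22.55
tool_pos: [523.1, -330.4, 278.7]
tcp_rot: [3.141, 0.0, 1.378]
contact_force: [1.0, -0.1, -3.5]
grip_width: 11.8
finger_force: 30.0
t 22.55 pos [ 523.1 -330.4  278.7] rpy deg [180.   0.  79.] F [ 1.  -0.1 -3.5] w 11.8 ff 30.0
cm [-0.3 -0.1  3.3] turn 0.07
side all z>97 min 139.40647746737682
60 80 308 u [-32.8  -1.   29.6] v [-67.6   6.5  72.8]
80 94 225 u [-30.3  -0.3  29.7] v [-69.    2.3  72.4]
140 150 38 u [-3.8 -0.1  2.6] v [-35.2   8.7  48.3]
150 160 42 u [-4.5 -0.5  3.3] v [-38.9   5.8  49.3]
160 170 43 u [-4.9 -1.3  1.8] v [-34.4   8.7  51.3]
170 180 54 u [-4.5 -0.4  4.3] v [-40.4   2.3  51.2]
180 190 40 u [-4.8 -0.4  3.2] v [-42.1   8.8  51.3]
plane u=a+b v+c z [ 0.5  0.  -0. ]
top all z>97 min 143.87990628572786
60 80 161 u [-35.4 -17.8  24.8] v [-65.9   8.5  69.2]
80 94 189 u [-32.4 -11.6  26.8] v [-66.6  15.4  69.1]
140 150 6 u [-3.3 -3.2 -1.6] v [-27.5  22.2  48.3]
150 160 9 u [-3.3 -3.3  1. ] v [12.4 41.5 48.7]
160 170 10 u [-3.7 -3.1  0. ] v [10.4 38.9 48.8]
170 180 7 u [-3.7 -3.3 -0.2] v [21.9 37.1 48.7]
180 190 11 u [-3.6 -2.8  2. ] v [22.7 44.3 49.2]
plane u=a+b v+c z [-2.8  0.  -0. ]
```

```bash
python3 -m crank '[[[0,-0.2,-0.05,0.3,0],[0,-0.35,-0.1,0.7,0],[0,-0.37,-0.12,1.2,0],[0,-0.37,-0.12,1.7,0],[0,-0.37,-0.12,2.2,0],[0,-0.37,-0.12,2.6,0],[0,-0.37,-0.12,3,0],[0,-0.37,-0.12,3.2,0],[0,-0.37,-0.12,3.3,0],[0,-0.37,-0.12,3.3,0]]]'; python3 -m crank '[[[0,0,0,0,0],[0,0,0,0,0],[0,0,0,0,0],[0,0,0,0,0],[0,0,0,0,0],[0,0,0,0,0],[0,0,0,0,0],[0,0,0,0,0],[0,0,0,0,0],[0,0,0,0,0]]]'; python3 fin.py
```

```text
time: 23.65
tool_pos: [521.2, -333.8, 245.7]
tcp_rot: [3.141, 0.0, 1.378]
contact_force: [0.1, 0.3, -3.6]
grip_width: 11.5
finger_force: 30.0
time: 24.65
tool_pos: [521.2, -333.8, 245.7]
tcp_rot: [3.142, 0.0, 1.378]
contact_force: [0.6, 0.2, -2.8]
grip_width: 11.8
finger_force: 30.0
t 24.65 pos [ 521.2 -333.8  245.7] rpy deg [180.   0.  79.] F [ 0.6  0.2 -2.8] w 11.8 ff 30.0
cm [0.  0.1 0. ] turn 0.07
side all z>97 min 107.01799904820788
60 80 305 u [-33.   -0.8  30.2] v [-68.6  12.3  73. ]
80 94 170 u [-31.1 -18.1  29.5] v [-66.1  25.7  73.8]
108 118 31 u [-5.1 -1.9  2.1] v [-42.    3.1  45.9]
118 128 50 u [-6.4 -2.1  2.4] v [-41.3   9.6  45.9]
128 140 54 u [-6.3 -1.9  2.6] v [-41.2  -0.4  44.8]
140 150 44 u [-4.8 -2.   1.3] v [-44.9   3.6  50.9]
150 160 44 u [-5.8 -1.7  4. ] v [-45.4  16.4  48.6]
160 170 31 u [-9.7 -5.1  3.9] v [-12.5  15.3  45.4]
170 180 29 u [-8.5 -6.6  1.1] v [-18.6   8.8  29.1]
180 190 28 u [-8.9 -5.4  7.3] v [-16.1  15.6  26. ]
plane u=a+b v+c z [-1.8 -0.  -0. ]
top all z>97 min 110.53359093826221
60 80 163 u [-35.5 -17.9  24.7] v [-65.5  11.6  69.2]
80 94 157 u [-32.6 -17.6  27. ] v [-65.5  28.4  69.3]
108 118 7 u [-4.7 -4.4 -2.4] v [-30.7  26.   44.2]
118 128 7 u [-4.7 -4.4  0. ] v [11.1 38.1 44.8]
128 140 12 u [-4.7 -4.3 -0.2] v [ 8.6 30.9 45.7]
140 150 6 u [-4.5 -4.3 -0.9] v [19.8 35.  45. ]
150 160 14 u [-4.7 -3.2  1. ] v [17.7 37.9 45.6]
160 170 20 u [-9.5 -2.8  2.3] v [-14.2  25.   43.2]
170 180 13 u [-9.6 -7.1  5.8] v [-11.4  15.6  25.7]
180 190 21 u [-9.6 -3.2  4.8] v [-14.   16.9  25.3]
plane u=a+b v+c z [-5.5  0.1  0. ]
```

```bash
python3 -c "
from plant import bot
print(bot.close_job())"
```

```text
the job is handed in; nothing more can be done
None
```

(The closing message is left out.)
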